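Clear the microscopy desk into its three trays

ROBOT

A 6-joint arm with a two-finger parallel gripper is mounted at the origin on the work surface. World frame = base frame: x ahead of the robot, y to its left, z up, the work surface at z = 0. Lengths are in m, angles in rad, forces in N, time in s.
With the tool pointing down it reaches from about 0.375 to 0.975 m from the base axis. Payload 3.8 kg.
Tool frame: the origin (TCP) lies midway between the tips of the shut fingers; the grasp point (between the pads) lies 19 mm behind it; z points along the fingers, y is the line along which they close (so a half turn about z gives the same grasp; the last joint's range is limited). The gripper opens to 85 mm and grips with 20 to 120 N. Pads are 22 mm wide; open, the fingers measure 114 mm over their backs; the gripper's body (76 mm by 85 mm) begins 54 mm behind the grasp point. The pads swing forward as they close: fully open they stand 13 mm farther back than shut.
Start: joints at [1.151, 0.264, 1.604, -0, 1.274, -0.037], TCP at [0.252, 0.626, 0.231] pointing down, gripper open.
Joint ranges: [-2.63, 2.63], [-0.94, 2.18], [0.31, 2.57], [-1.31, 4.45], [0, 2.66], [-2.55, 2.55]. Speed limits (rad/s): [2.57, 2.57, 3.14, 3.14, 3.14, 3.14].

INTERFACE

Orientations are given as a rotation vector (axis times angle).
In Python, from workcell import bot gives the robot as it stands.
- The arm moves only by the tool servo_tool, never from a script. Its argument "series" is a list of rows, each a list of 7 numbers: the shift along the world's x, y, z in units of 0.15 m (1.0 is 0.15 m), then the turn, a rotation vector about the world's x, y, z in units of 180 degrees (1.0 is 180 degrees), then the closure, from 0 (fully open) to 1 (shut). A call has 1 to 20 rows; each row is the pose to reach, as a shift and turn from the pose commanded when the call began, turning the shorter way round; what a row does not reach only later rows make up. A row lasts 1/10 s, in which the tool goes at most 50 mm and 8.59 degrees, less where a joint would pass 70% of its speed; a pose out of reach is approached as far as the arm can. A call with a number of a shift or a turn outside -1 to 1 is refused whole. A call with a gripper value outside its range is refused whole. The fingers move at their own pace and stop on an object; "newtons" is the grip in N (left out, the last holds). Time passes only in rows, so rows that repeat a pose let the fingers close. It gives the time, the measured TCP pose, the force, the opening and the grip force at its end, in the units of the state.
- bot.read_state(): the state, without advancing time (a new reading comes with each control period).
- bot.read_camera(name): name is "scene" or "side" or "wrist"; returns the picture (400x640x3 uint8, red, green, blue); there is no depth.
- bot.camera_info(name): a dict with "vertical_fov" (degrees; the focal length in pixels is half the picture's height over the tangent of half this angle, whatever the lens; pixels are square), "cx", "cy" (the principal point, pixels), "dist" ([k1, k2, p1, p2, k3] as OpenCV has them; the pictures are not rectified), "R" (3x3) and "t" (3): a world point X has camera coordinates R X + t. Camera axes: x right, y down, z forward; pixel columns grow to the right and rows downward; lengths in m; the calibration is good to about 2 mm. A picture is of the moment at which its call begins: read the wrist's pose just before it. camera_info takes no time and is no camera call; for the wrist camera it gives the pose at the moment of the call.
- bot.finish_job(): hands the job in; it is judged then, once.
Trained networks look in the newest picture that a camera, given by its name, has taken for a name from the list of things; names that differ only in an ending like _2 or _b are one class to them, and where a whole thing is asked for, a point or a joint stands for the part that bears it (a point fixed in the world has none). Each returns a list of dicts, best first, with "score" (0 to 1); they miss things now and then, are a little off and sometimes report something else, mostly with a low value. They report only what shows in the picture. A call takes as long as a camera call. They do not tell look-alikes from the thing itself.
- bot.recognise(target, camera): "box" ([left, top, right, bottom] as shares, 0 to 1, of the picture: columns of its width, rows of its height, round what is visible of it).
- bot.trace(target, camera): "mask" (400x640 bool, what is visible of it) and "box" ([left, top, right, bottom] as shares, 0 to 1, of the picture: columns of its width, rows of its height, round what is visible of it).
- bot.mark_of(target, camera): "at" ([row, column] as shares, 0 to 1, of the picture: columns of its width, rows of its height: a listed point, or the origin of a listed thing).
The state is a dict: "time": time; "q": joint angles; "joint_vel": joint speeds; "joint_torque": joint torques, N m; "tool_pos": TCP position; "tcp_rot": TCP orientation; "wrist_force": force on the tool from outside, world axes, zero at the start; "torque": the same for the moment, N m; "width": opening from 0.0 (shut) to 1.0 (fully open); "grip_force": force on a finger pad.
Only numpy, scipy, OpenCV 4.12 (cv2) and the standard library are available. Lean on these libraries where they do the work, as an engineer would, in place of code of your own. Each camera call takes 0.05 s, during which the arm holds its last target. There are 200 camera calls.

TASK

Sort the five things lying in front of the trays: both tissue blocks flat, wax side up, in the white tray, both microscope objectives standing upright in the blue tray, and the immersion-oil bottle upright in the orange tray, each resting on the tray's floor. Set each one down gently rather than dropping it, and leave the specimen jar and the aluminium dish undisturbed.

Things in the scene. Friction and masses are not known exactly. Their poses are not given: they have to be found in the camera images.
- tray_white: white open square tray, fixed to the desk, 120 x 120 mm outside, walls 18 mm high and 4 mm thick, floor 4 mm thick (112 x 112 mm inside). Origin: centre of its underside, on the desk; x and y along its sides, z up.
- tray_blue: blue open square tray, fixed to the desk, 120 x 120 mm outside, walls 18 mm high and 4 mm thick, floor 4 mm thick (112 x 112 mm inside). Origin: centre of its underside, on the desk; x and y along its sides, z up.
- tray_orange: orange open square tray, fixed to the desk, 120 x 120 mm outside, walls 18 mm high and 4 mm thick, floor 4 mm thick (112 x 112 mm inside). Origin: centre of its underside, on the desk; x and y along its sides, z up.
- block_yellow_mid (a point): loose tissue block lying flat on the desk: a yellow plastic cassette 40 x 28 x 7 mm with a narrower cream wax slab (31 x 22 x 5 mm, a purple speck of tissue in it) on top; 12 mm high over all, about 20 g. Origin at its centre, 6 mm above its underside; x along the 40 mm side, y along the 28 mm side (grip the cassette across this), z up.
- block_pink_mid (a point): loose tissue block lying flat on the desk: a pink plastic cassette 40 x 28 x 7 mm with a narrower cream wax slab (31 x 22 x 5 mm, a purple speck of tissue in it) on top; 12 mm high over all, about 20 g. Origin at its centre, 6 mm above its underside; x along the 40 mm side, y along the 28 mm side (grip the cassette across this), z up.
- objective_red_mid (a point): loose microscope objective standing upright on its black mount cap: silvery barrel, 30 mm in diameter from the foot up to 34 mm, then tapering to the lens at the top; a red ring round it 27 to 32 mm above the foot; 50 mm high, about 150 g. Origin on its axis at half height, 25 mm above its foot; z up its axis.
- objective_green_mid (a point): loose microscope objective standing upright on its black mount cap: silvery barrel, 30 mm in diameter from the foot up to 34 mm, then tapering to the lens at the top; a green ring round it 27 to 32 mm above the foot; 50 mm high, about 150 g. Origin on its axis at half height, 25 mm above its foot; z up its axis.
- oil_bottle_mid (a point): loose amber immersion-oil bottle standing upright: body 34 mm in diameter up to 36 mm, shoulder to 43 mm, black cap 22 mm in diameter with a small tip; 60 mm high, about 50 g. Origin on its axis, 30 mm above its foot; z up its axis.
- specimen_jar: bystander, loose: pale specimen jar with a red lid, 56 mm in diameter, 54 mm high. Origin: centre of its underside. Leave it alone.
- dish: bystander, loose: shallow round aluminium dish, 84 mm in diameter, 18 mm high. Origin: centre of its underside. Leave it alone.
Mind the look-alikes: they are no part of the job. Leave any purple or yellow look-alike of the part that bears oil_bottle_mid alone. What is shaped like the tray_white but pink is not meant.

How it is judged:
At the end, for the whole second after the job is handed in: Tissue blocks in the white tray, objectives in the blue, oil bottle in the orange: each centre within 46 mm of the tray centre along both sides, resting on its floor (height within 4 mm), upright (blocks wax up) within 0.15 rad, released and at rest (x of block_yellow_mid in the frame of tray_white between -0.046 and 0.046 m and y of block_yellow_mid in the frame of tray_white between -0.046 and 0.046 m and z of block_yellow_mid in the frame of tray_white between 0.006 and 0.014 m and angle between each of block_yellow_mid, block_pink_mid, objective_red_mid, objective_green_mid, oil_bottle_mid's own z axis and vertical below 0.15 rad and linear speed of each of block_yellow, block_pink, objective_red, objective_green, oil_bottle below 0.02 m/s and x of block_pink_mid in the frame of tray_white between -0.046 and 0.046 m and y of block_pink_mid in the frame of tray_white between -0.046 and 0.046 m and z of block_pink_mid in the frame of tray_white between 0.006 and 0.014 m and x of objective_red_mid in the frame of tray_blue between -0.046 and 0.046 m and y of objective_red_mid in the frame of tray_blue between -0.046 and 0.046 m and z of objective_red_mid in the frame of tray_blue between 0.025 and 0.033 m and x of objective_green_mid in the frame of tray_blue between -0.046 and 0.046 m and y of objective_green_mid in the frame of tray_blue between -0.046 and 0.046 m and z of objective_green_mid in the frame of tray_blue between 0.025 and 0.033 m and x of oil_bottle_mid in the frame of tray_orange between -0.046 and 0.046 m and y of oil_bottle_mid in the frame of tray_orange between -0.046 and 0.046 m and z of oil_bottle_mid in the frame of tray_orange between 0.03 and 0.038 m); the robot touches nothing.
It fails at once if one of the five things is let go more than about 40 mm above the surface below it ((height (world z) of block_yellow_mid above 0.05 m and contact force between the fingers and block_yellow below 0.001 N) or (height (world z) of block_pink_mid above 0.05 m and contact force between the fingers and block_pink below 0.001 N) or (height (world z) of objective_red_mid above 0.069 m and contact force between the fingers and objective_red below 0.001 N) or (height (world z) of objective_green_mid above 0.069 m and contact force between the fingers and objective_green below 0.001 N) or (height (world z) of oil_bottle_mid above 0.074 m and contact force between the fingers and oil_bottle below 0.001 N)).
It fails at once if the specimen jar or the dish is shifted by more than 20 mm or tipped by more than 0.3 rad (distance of any of specimen_jar, dish from where it was at the start of the episode above 0.02 m or angle between any of specimen_jar, dish's own z axis and vertical above 0.3 rad).
It also fails if it takes over 128 s, if anything falls off the work surface, if the arm or the gripper's body presses on something with over 40 N, if the wrist force passes 120 N, or if a joint passes its speed limit or range.

## Working session

There is one attempt and no reset: what is moved stays moved. The work goes in short steps, Python scripts to look and compute and a tool call to move; the robot and the scene stay as the last step left them, time stands still between calls to the robot, and variables do not carry over. Pictures are saved under pics/ and viewed, at most 14 in all, crops included, and the job is handed in when it is done.

Besides the shell and the picture viewer there is one more tool, called after "Call:" as name([rows], argument=value, ...), one row to a line, values as JSON. servo_tool: Moves the arm, as the interface text tells. Shifts and turns lie within -1 to 1; 1 stands for 0.15 m of shift or 180 degrees of turn. Its arguments: {"type":"object","properties":{"series":{"type":"array","items":{"type":"array","items":{"type":"number"}}},"newtons":{"type":"number"}},"required":["series"]}

```bash
mkdir -p pics; ls; cat > h.py <<'E'
import numpy as np, cv2
from workcell import bot
def cam(n):
    i=bot.camera_info(n); f=200/np.tan(np.radians(i["vertical_fov"])/2)
    return np.array([[f,0,i["cx"]],[0,f,i["cy"]],[0,0,1]]),np.array(i["dist"],float),np.array(i["R"]),np.array(i["t"])
def shot(n,name=None):
    c=cam(n); p=bot.read_camera(n)
    if name: cv2.imwrite(f"pics/{name}.png",p[:,:,::-1])
    return p,c
def ray(c,u,v,z):
    K,d,R,t=c
    x=cv2.undistortPoints(np.array([[[u,v]]],float),K,d)[0,0]
    w=R.T@np.array([x[0],x[1],1]); o=-R.T@t
    return o+w*(z-o[2])/w[2]
def proj(c,X):
    K,d,R,t=c
    return cv2.projectPoints(np.array([X],float),cv2.Rodrigues(R)[0],t,K,d)[0][0,0]
E
python3 - <<'E'
from h import *
for n in("scene","side","wrist"):
    p,c=shot(n,n+"0"); print(n,-c[2].T@c[3],c[2][2])
print(bot.read_state())
E
```

```text
pics
scene [ 1.50192768 -0.20793444  0.72638848] [-0.81444863  0.17157377 -0.55428861]
side [ 0.26539881 -0.81295812  0.67953505] [ 0.22937502  0.77198852 -0.59280758]
wrist [0.18843245 0.65067202 0.37194668] [ 0.24763497 -0.10094098 -0.96358074]
{'time': 0.15, 'q': array([ 1.15110511e+00,  2.64585839e-01,  1.60505040e+00, -1.29519184e-05,
        1.27371214e+00, -3.69302392e-02]), 'joint_vel': array([-1.31913036e-05, -2.95145966e-03, -3.45828275e-03, -1.49112406e-03,
        4.52309129e-04, -1.08809479e-03]), 'joint_torque': array([ 5.02417497e-04, -5.15912104e+01, -3.67958236e+01,  4.62035257e-05,
        8.11249483e-03, -8.23759706e-06]), 'tool_pos': array([0.25189541, 0.62562887, 0.23024952]), 'tcp_rot': array([-5.97496665e-01, -3.08385700e+00,  2.69039961e-03]), 'wrist_force': array([-0.27901868,  0.62391646, -0.19701486]), 'torque': array([0.00011918, 0.00368953, 0.01773028]), 'grip_force': 0.0, 'width': 1.0019033063724558}
```

View pics/scene0.png

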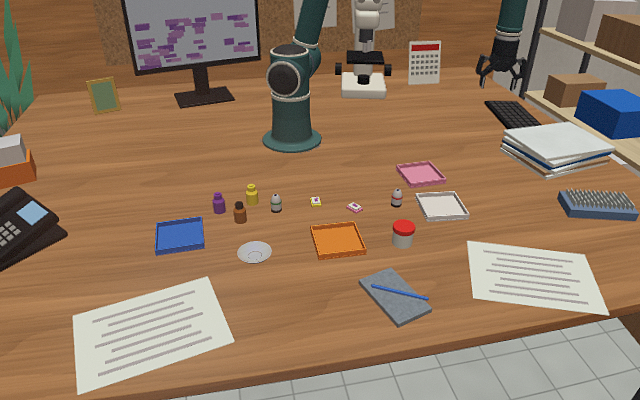

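View pics/side0.png

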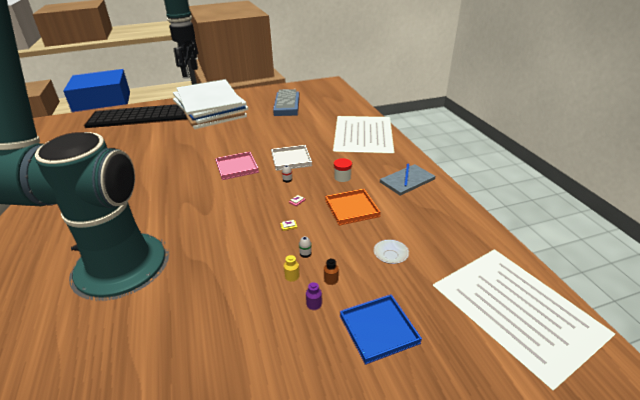

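```bash
python3 - <<'E'
from h import *
Z=dict(tray_white=0,tray_blue=0,tray_orange=0,block_yellow_mid=.006,block_pink_mid=.006,objective_red_mid=.025,objective_green_mid=.025,oil_bottle_mid=.03,specimen_jar=0,dish=0)
for n in("scene","side"):
    bot.read_camera(n); c=cam(n)
    for k,z in Z.items():
        for r in bot.mark_of(k,n)[:3]:
            if r["score"]<.3: continue
            v,u=np.array(r["at"])*[400,640]
            print(n,k,round(r["score"],2),round(u),round(v),ray(c,u,v,z)[:2].round(4))
E
```

```text
scene tray_white 0.77 440 206 [0.5131 0.3524]
scene tray_white 0.55 420 177 [0.345  0.3586]
scene tray_blue 0.93 183 240 [ 0.5332 -0.3654]
scene tray_orange 0.67 334 240 [0.608  0.0173]
scene block_yellow_mid 0.6 315 197 [0.404  0.0075]
scene block_pink_mid 0.48 353 208 [0.4832 0.0987]
scene objective_red_mid 0.43 394 198 [0.4823 0.2214]
scene objective_green_mid 0.56 241 212 [ 0.4679 -0.2091]
scene objective_green_mid 0.44 280 201 [ 0.4383 -0.0997]
scene oil_bottle_mid 0.83 240 212 [ 0.4785 -0.2122]
scene oil_bottle_mid 0.55 219 202 [ 0.4137 -0.2674]
scene oil_bottle_mid 0.48 249 195 [ 0.3952 -0.1823]
scene specimen_jar 0.62 401 241 [0.6447 0.1857]
scene dish 0.87 256 256 [ 0.629  -0.1856]
side tray_white 0.76 291 158 [0.5249 0.3572]
side tray_white 0.71 241 169 [0.3496 0.343 ]
side tray_blue 0.57 376 329 [ 0.5127 -0.3688]
side tray_orange 0.84 351 208 [0.6134 0.0234]
side tray_orange 0.54 332 270 [ 0.4839 -0.1852]
side block_yellow_mid 0.6 289 222 [0.4317 0.0122]
side block_pink_mid 0.62 293 196 [0.4723 0.1269]
side objective_green_mid 0.78 308 246 [ 0.4459 -0.1143]
side oil_bottle_mid 0.62 334 270 [ 0.4775 -0.2146]
side oil_bottle_mid 0.57 314 295 [ 0.4144 -0.2692]
side oil_bottle_mid 0.54 294 268 [ 0.3938 -0.1789]
side specimen_jar 0.65 341 177 [0.6434 0.1832]
side dish 0.6 390 257 [ 0.6303 -0.1908]
```

The scene picture shows the bottle at (240,212), with purple and yellow look-alikes at (219,203) and (252,195). Green is at (276,203), red at (396,198), the yellow block at (315,201) and the pink block at (354,207). The white tray is at (441,206), with a pink decoy tray next to it. The side view agrees. I'll go above the middle and look with the wrist camera.

Call:
servo_tool([
  [0.33,-0.94,0.2,0,0,0.122,0],
  [0.33,-0.94,0.2,0,0,0.122,0],
  [0.33,-0.94,0.2,0,0,0.122,0],
  [0.33,-0.94,0.2,0,0,0.122,0],
])

```text
time: 1.65
tool_pos: [0.3035, 0.4815, 0.263]
tcp_rot: [0.003, 3.139, -0.0]
wrist_force: [-0.0, 0.6, -0.6]
width: 0.999
grip_force: 0.0
```

Call:
servo_tool([
  [0.33,-0.94,0.2,0,0,0,0],
  [0.33,-0.94,0.2,0,0,0,0],
  [0.33,-0.94,0.2,0,0,0,0],
  [0.33,-0.94,0.2,0,0,0,0],
])

```text
time: 2.05
tool_pos: [0.3531, 0.341, 0.2931]
tcp_rot: [0.007, 3.138, 0.001]
wrist_force: [0.2, 1.1, -0.4]
width: 0.996
grip_force: 0.0
```

Call:
servo_tool([
  [0.33,-0.94,0.2,0,0,0,0],
  [0.33,-0.94,0.2,0,0,0,0],
  [0.33,-0.94,0.2,0,0,0,0],
  [0.33,-0.94,0.2,0,0,0,0],
  [0.33,-0.94,0.2,0,0,0,0],
  [0.33,-0.94,0.2,0,0,0,0],
])

```text
time: 2.65
tool_pos: [0.4003, 0.2043, 0.3209]
tcp_rot: [0.001, -3.141, -0.001]
wrist_force: [-0.9, 0.6, 0.1]
width: 0.998
grip_force: 0.0
```

```bash
python3 - <<'E'
from h import *
p,c=shot("wrist","w1"); s=bot.read_state(); print(s["tool_pos"],s["tcp_rot"],s["q"],s["time"])
Z=dict(block_yellow_mid=.006,block_pink_mid=.006,objective_red_mid=.025,objective_green_mid=.025,oil_bottle_mid=.03,tray_orange=0,tray_white=0)
for k,z in Z.items():
    for r in bot.mark_of(k,"wrist")[:3]:
        if r["score"]<.3: continue
        v,u=np.array(r["at"])*[400,640]
        print(k,round(r["score"],2),round(u),round(v),ray(c,u,v,z)[:2].round(4))
E
```

```text
[0.40008655 0.20455013 0.32072298] [ 3.16882452e-03 -3.14046985e+00 -5.99129516e-04] [ 4.16554882e-01 -2.18768806e-01  1.93452410e+00  8.10072885e-04
  1.42670911e+00 -1.15637617e+00] 2.7
block_yellow_mid 0.61 191 188 [0.4328 0.006 ]
block_yellow_mid 0.49 102 296 [ 0.6311 -0.18  ]
block_pink_mid 0.56 256 216 [0.4788 0.1082]
objective_red_mid 0.94 330 217 [0.4736 0.2261]
objective_red_mid 0.42 253 217 [0.4744 0.1063]
objective_green_mid 0.6 111 197 [ 0.4423 -0.1136]
oil_bottle_mid 0.98 52 212 [ 0.4649 -0.2109]
oil_bottle_mid 0.96 68 162 [ 0.3865 -0.1668]
oil_bottle_mid 0.74 189 188 [0.4272 0.0137]
tray_orange 0.66 214 287 [0.612  0.0239]
tray_white 0.84 420 126 [0.3368 0.3625]
tray_white 0.7 403 240 [0.5229 0.3522]
```

View pics/w1.png

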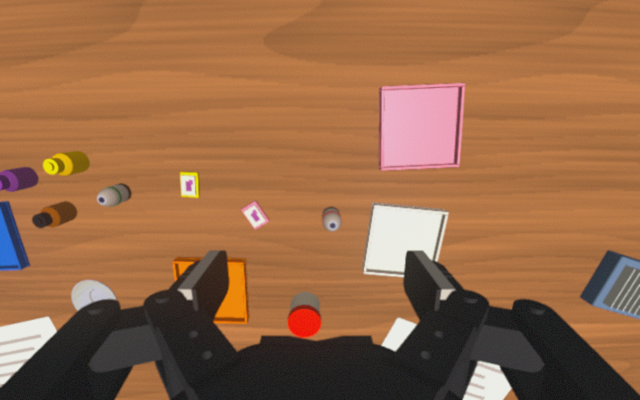

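The wrist view shows all the parts: yellow block (189,185), pink block (255,215), red objective (331,218), white tray (405,240), orange tray (210,290) and the pink decoy tray (421,127). Next I'll get the yaws of the blocks and trays and refine the centres.

```bash
python3 - <<'E'
from h import *
def rect(m,c,z):
    q=cv2.findContours(m.astype(np.uint8),0,2)[0]; q=max(q,key=cv2.contourArea)[:,0]
    P=np.array([ray(c,u,v,z)[:2] for u,v in q],np.float32)
    return cv2.minAreaRect(P*1000)
for n,ks in(("wrist",("block_yellow_mid","block_pink_mid","tray_white")),("side",("tray_blue","tray_orange","tray_white")),("scene",("tray_blue","tray_orange","tray_white"))):
    bot.read_camera(n); c=cam(n)
    for k in ks:
        for r in bot.trace(k,n)[:2]:
            if r["score"]>.3: print(n,k,round(r["score"],2),np.round(np.hstack([np.ravel(x) for x in rect(r["mask"],c,.006 if "bl" in k[:2] else .012)]),1), np.round(np.array(r["box"])*[640,400,640,400]))
E
```

```text
wrist block_yellow_mid 0.88 [427.1   4.4  30.4  40.8  87.2] [182. 174. 198. 197.]
wrist block_pink_mid 0.64 [476.1 105.4  40.7  29.4  31.7] [245. 203. 272. 229.]
wrist block_pink_mid 0.41 [523.5 350.3 127.6 128.   85.6] [366. 206. 446. 276.]
wrist tray_white 0.7 [521.4 348.9 127.9 125.1  85.5] [364. 203. 444. 273.]
wrist tray_white 0.68 [339.5 360.2 124.2 126.6   3.2] [380.  82. 465. 173.]
side tray_blue 0.96 [ 516.8 -373.8  126.7  129.8    3.2] [339. 296. 424. 365.]
side tray_orange 0.97 [614.5  20.3 140.9 127.2  87.8] [326. 187. 384. 228.]
side tray_white 0.96 [339.8 355.8 118.6 152.9   1.7] [218. 153. 259. 181.]
side tray_white 0.58 [521.9 344.1 149.6 124.4  84. ] [273. 144. 315. 174.]
scene tray_blue 0.75 [ 523.  -371.6  144.2  124.3    3.5] [158. 218. 204. 254.]
scene tray_blue 0.6 [ 448.1 -214.1  110.4   33.9    0.7] [234. 204. 248. 223.]
scene tray_orange 0.67 [618.3  23.2 128.8 148.4  89.3] [307. 222. 367. 260.]
scene tray_white 0.93 [341.3 358.8 152.9 134.4   3.8] [393. 162. 449. 189.]
scene tray_white 0.76 [525.7 348.5 129.2 144.5  84.4] [415. 191. 472. 224.]
```

Call:
servo_tool([
  [0.51,-0.66,-0.93,0,0,0.176,0.35],
  [0.51,-0.66,-0.93,0,0,0.176,0.35],
  [0.51,-0.66,-0.93,0,0,0.176,0.35],
  [0.51,-0.66,-0.93,0,0,0.176,0.35],
  [0.51,-0.66,-0.93,0,0,0.176,0.35],
  [0.51,-0.66,-0.93,0,0,0.176,0.35],
  [0.51,-0.66,-0.93,0,0,0.176,0.35],
], newtons=35)

```text
time: 4.35
tool_pos: [0.4778, 0.1049, 0.1832]
tcp_rot: [-0.856, 3.02, 0.0]
wrist_force: [-0.7, -0.7, 0.1]
width: 0.653
grip_force: 0.0
```

```bash
python3 - <<'E'
from h import *
p,c=shot("wrist","w2"); s=bot.read_state(); print(s["tool_pos"],s["tcp_rot"],s["width"])
for r in bot.trace("block_pink_mid","wrist")[:2]:
    q=max(cv2.findContours(r["mask"].astype(np.uint8),0,2)[0],key=cv2.contourArea)[:,0]
    print(r["score"],cv2.minAreaRect(np.array([ray(c,u,v,.006)[:2]*1000 for u,v in q],np.float32)))
E
```

```text
[0.47796582 0.1050524  0.18359197] [-8.57423970e-01  3.01920671e+00 -5.74116571e-05] 0.6478986282064643
0.78 ((477.4519348144531, 105.01449584960938), (39.286460876464844, 26.657798767089844), 31.721515655517578)
0.67 ((426.2311096191406, 4.365180969238281), (29.360132217407227, 40.514156341552734), 86.78119659423828)
```

View pics/w2.png

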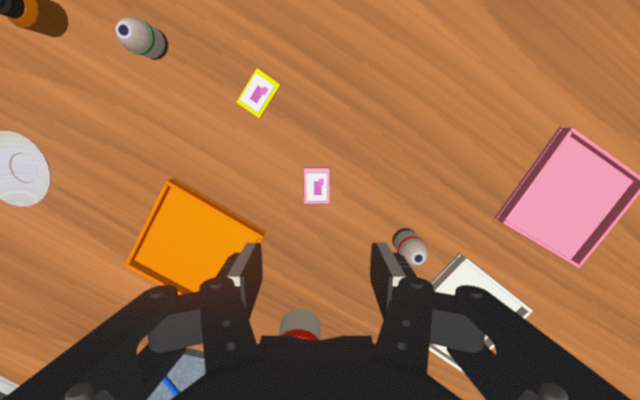

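The pink block sits at (316,186), squared up under the tool, and measures (0.4775, 0.105), which is right below the TCP. I'll descend, grip and lift.

Call:
servo_tool([
  [0,0,-0.3,0,0,0,0.35],
  [0,0,-0.6,0,0,0,0.35],
  [0,0,-0.8,0,0,0,0.35],
  [0,0,-0.8,0,0,0,0.35],
])

```text
time: 4.85
tool_pos: [0.4733, 0.1043, 0.0585]
tcp_rot: [0.858, -3.014, -0.001]
wrist_force: [-0.0, -0.3, -0.9]
width: 0.652
grip_force: 0.0
```

Call:
servo_tool([
  [0,0,-0.2,0,0,0,0.35],
  [0,0,-0.3,0,0,0,0.35],
  [0,0,-0.38,0,0,0,0.35],
  [0,0,-0.42,0,0,0,0.35],
  [0,0,-0.42,0,0,0,0.35],
  [0,0,-0.42,0,0,0,0.35],
])

```text
time: 5.45
tool_pos: [0.4782, 0.1044, -0.0001]
tcp_rot: [-0.858, 3.02, -0.0]
wrist_force: [0.2, 0.1, 0.3]
width: 0.648
grip_force: 0.0
```

Call:
servo_tool([
  [0,0,0,0,0,0,1],
  [0,0,0,0,0,0,1],
  [0,0,0,0,0,0,1],
  [0,0,0,0,0,0,1],
  [0,0,0,0,0,0,1],
  [0,0,0,0,0,0,1],
  [0,0,0,0,0,0,1],
  [0,0,0,0,0,0,1],
])

```text
time: 6.25
tool_pos: [0.4782, 0.1043, -0.0001]
tcp_rot: [-0.857, 3.02, -0.0]
wrist_force: [-1.1, -0.9, 5.1]
width: 0.313
grip_force: 37.9
```

Call:
servo_tool([
  [0,0,0.1,0,0,0,1],
  [0,0,0.3,0,0,0,1],
  [0,0,0.6,0,0,0,1],
  [0,0,0.8,0,0,0,1],
])

```text
time: 6.65
tool_pos: [0.4778, 0.1042, 0.1212]
tcp_rot: [-0.858, 3.02, -0.0]
wrist_force: [0.6, 0.2, -0.2]
width: 0.307
grip_force: 34.6
```

Call:
servo_tool([
  [0.06,0.2,0,0,0,-0.04,1],
  [0.12,0.4,0,0,0,-0.08,1],
  [0.18,0.6,0,0,0,-0.12,1],
  [0.23,0.81,0,0,0,-0.16,1],
  [0.23,0.81,0,0,0,-0.2,1],
])

```text
time: 7.15
tool_pos: [0.5127, 0.229, 0.1192]
tcp_rot: [0.122, 3.138, 0.003]
wrist_force: [-0.5, -1.7, -0.5]
width: 0.315
grip_force: 34.6
```

Call:
servo_tool([
  [0.06,0.2,0,0,0,0,1],
  [0.12,0.4,0,0,0,0,1],
  [0.18,0.6,0,0,0,0,1],
  [0.23,0.81,0,0,0,0,1],
  [0.23,0.81,0,0,0,0,1],
  [0.23,0.81,0,0,0,0,1],
  [0.23,0.81,0,0,0,0,1],
])

```text
time: 7.85
tool_pos: [0.5455, 0.3462, 0.1182]
tcp_rot: [-0.118, -3.138, 0.002]
wrist_force: [0.3, -1.0, 0.4]
width: 0.31
grip_force: 34.7
```

```bash
python3 - <<'E'
from h import *
p,c=shot("wrist","w3"); s=bot.read_state(); print(s["tool_pos"],s["tcp_rot"],s["width"],s["grip_force"])
m=cv2.inRange(p,(185,185,175),(255,255,255)); 
for r in bot.trace("tray_white","wrist")[:2]:
    q=max(cv2.findContours(r["mask"].astype(np.uint8),0,2)[0],key=cv2.contourArea)[:,0]
    print(r["score"],r["box"],cv2.minAreaRect(np.array([ray(c,u,v,.014)[:2]*1000 for u,v in q],np.float32)))
E
```

```text
[0.54560763 0.34603475 0.11840743] [-1.18558258e-01 -3.13847152e+00  1.36362405e-03] 0.3150416138295004 34.69162344932556
0.96 [0.3788, 0.0005, 0.6302, 0.076] ((399.7500915527344, 360.4472351074219), (119.6985092163086, 19.73447036743164), 85.80018615722656)
0.64 [0.3855, 0.2573, 0.6159, 0.6145] ((522.5548706054688, 349.091796875), (121.98773956298828, 121.64031219482422), 84.15311431884766)
```

View pics/w3.png

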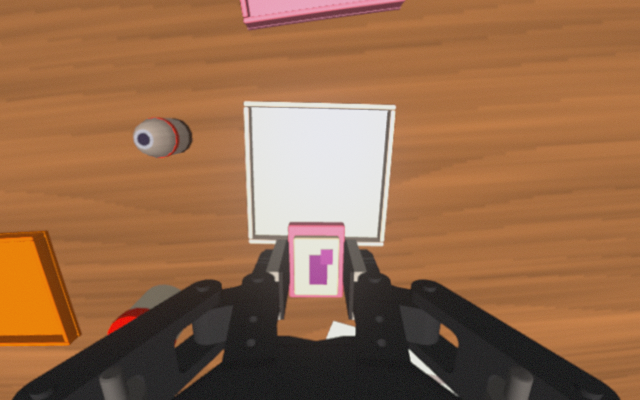

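The pink block is held flat, wax up, at (317,262), and the white tray measures (0.5225, 0.349). The TCP is 23 mm past the tray centre, as planned. Lowering it in and releasing.

Call:
servo_tool([
  [0,0,-0.2,0,0,0,1],
  [0,0,-0.4,0,0,0,1],
  [0,0,-0.6,0,0,0,1],
  [0,0,-0.68,0,0,0,1],
  [0,0,-0.72,0,0,0,1],
  [0,0,-0.75,0,0,0,1],
  [0,0,-0.75,0,0,0,1],
])

```text
time: 8.65
tool_pos: [0.5468, 0.3474, 0.0071]
tcp_rot: [0.118, 3.138, 0.001]
wrist_force: [0.2, -0.4, 0.6]
width: 0.309
grip_force: 34.7
```

Call:
servo_tool([
  [0,0,0,0,0,0,0.5],
  [0,0,0,0,0,0,0.5],
  [0,0,0,0,0,0,0.5],
  [0,0,0.1,0,0,0,0.5],
  [0,0,0.3,0,0,0,0.5],
  [0,0,0.6,0,0,0,0.35],
  [0,0,0.8,0,0,0,0.35],
])

```text
time: 9.35
tool_pos: [0.5473, 0.3479, 0.1307]
tcp_rot: [0.117, 3.136, 0.003]
wrist_force: [1.3, 1.6, 1.1]
width: 0.653
grip_force: 0.0
```

Call:
servo_tool([
  [-0.268,-0.763,0,0,0,0,0.35],
  [-0.268,-0.763,0,0,0,0,0.35],
  [-0.268,-0.763,0,0,0,0,0.35],
])

```text
time: 9.65
tool_pos: [0.5044, 0.2299, 0.1276]
tcp_rot: [0.118, 3.139, -0.002]
wrist_force: [-0.6, -0.1, -0.1]
width: 0.655
grip_force: 0.0
```

Call:
servo_tool([
  [-0.268,-0.763,0,0,0,0,0.35],
  [-0.268,-0.763,0,0,0,0,0.35],
  [-0.268,-0.763,0,0,0,0,0.35],
])

```text
time: 9.95
tool_pos: [0.464, 0.1154, 0.1271]
tcp_rot: [-0.12, -3.139, 0.002]
wrist_force: [0.1, -0.3, 0.1]
width: 0.653
grip_force: 0.0
```

Call:
servo_tool([
  [-0.268,-0.763,0,0,0,0,0.35],
  [-0.268,-0.763,0,0,0,0,0.35],
  [-0.268,-0.763,0,0,0,0,0.35],
  [-0.268,-0.763,0,0,0,0,0.35],
  [-0.268,-0.763,0,0,0,0,0.35],
])

```text
time: 10.45
tool_pos: [0.4262, 0.0038, 0.1274]
tcp_rot: [0.12, 3.137, 0.001]
wrist_force: [-0.0, -0.3, 0.1]
width: 0.651
grip_force: 0.0
```

```bash
python3 - <<'E'
from h import *
p,c=shot("wrist","w4"); s=bot.read_state(); print(s["tool_pos"],s["tcp_rot"],s["width"],s["grip_force"])
for r in bot.trace("block_yellow_mid","wrist")[:2]:
    q=max(cv2.findContours(r["mask"].astype(np.uint8),0,2)[0],key=cv2.contourArea)[:,0]
    print(r["score"],cv2.minAreaRect(np.array([ray(c,u,v,.006)[:2]*1000 for u,v in q],np.float32)))
for r in bot.mark_of("objective_green_mid","wrist")[:2]:
    v,u=np.array(r["at"])*[400,640]; print("green",r["score"],u,v,ray(c,u,v,.025))
E
```

```text
[0.4263712  0.00424431 0.12727426] [1.18203254e-01 3.13735111e+00 7.73789122e-04] 0.6552874779696312 0.0
0.58 ((425.3727722167969, 3.2370481491088867), (28.701887130737305, 40.7134895324707), 85.64808654785156)
0.43 ((529.0526123046875, -318.23095703125), (60.81669998168945, 148.31874084472656), 67.15731811523438)
green 0.79 185.40800000000002 228.39999999999998 [ 0.4394227 -0.1128936  0.025    ]
```

Call:
servo_tool([
  [0,0,-0.3,0,0,0,0.35],
  [0,0,-0.6,0,0,0,0.35],
  [0,0,-0.75,0,0,0,0.35],
  [0,0,-0.82,0,0,0,0.35],
  [0,0,-0.845,0,0,0,0.35],
  [0,0,-0.845,0,0,0,0.35],
  [0,0,-0.845,0,0,0,0.35],
])

```text
time: 11.3
tool_pos: [0.4272, 0.004, 0.0009]
tcp_rot: [0.117, 3.137, -0.0]
wrist_force: [0.1, 0.1, 0.7]
width: 0.649
grip_force: 0.0
```

Call:
servo_tool([
  [0,0,0,0,0,0,1],
  [0,0,0,0,0,0,1],
  [0,0,0,0,0,0,1],
  [0,0,0,0,0,0,1],
  [0,0,0,0,0,0,1],
  [0,0,0,0,0,0,1],
  [0,0,0,0,0,0,1],
  [0,0,0,0,0,0,1],
])

```text
time: 12.1
tool_pos: [0.4268, 0.0037, 0.0008]
tcp_rot: [0.118, 3.137, 0.0]
wrist_force: [-1.4, 0.2, 6.4]
width: 0.313
grip_force: 34.5
```

Call:
servo_tool([
  [0,0,0.1,0,0,0,1],
  [0,0,0.3,0,0,0,1],
  [0,0,0.6,0,0,0,1],
  [0,0,0.8,0,0,0,1],
])

```text
time: 12.5
tool_pos: [0.4264, 0.0037, 0.1224]
tcp_rot: [0.118, 3.136, -0.0]
wrist_force: [0.6, -0.0, -0.2]
width: 0.314
grip_force: 34.8
```

Call:
servo_tool([
  [0.05,0.2,0,0,0,0,1],
  [0.1,0.45,0,0,0,0,1],
  [0.158,0.771,0,0,0,0,1],
])

```text
time: 12.8
tool_pos: [0.4499, 0.1197, 0.1207]
tcp_rot: [0.122, 3.137, 0.0]
wrist_force: [0.4, 0.2, 0.1]
width: 0.314
grip_force: 34.8
```

Call:
servo_tool([
  [0.05,0.3,0,0,0,0,1],
  [0.1,0.55,0,0,0,0,1],
  [0.158,0.771,0,0,0,0,1],
])

```text
time: 13.1
tool_pos: [0.4729, 0.2371, 0.1199]
tcp_rot: [0.116, 3.139, 0.001]
wrist_force: [0.7, 0.2, -0.5]
width: 0.313
grip_force: 34.8
```

Call:
servo_tool([
  [0.05,0.3,0,0,0,0,1],
  [0.1,0.5,0,0,0,0,1],
  [0.13,0.7,0,0,0,0,1],
  [0.158,0.771,0,0,0,0,1],
  [0.158,0.771,0,0,0,0,1],
  [0.158,0.771,0,0,0,0,1],
])

```text
time: 13.7
tool_pos: [0.4963, 0.3497, 0.1193]
tcp_rot: [-0.118, -3.139, 0.002]
wrist_force: [-0.3, 0.8, -0.3]
width: 0.311
grip_force: 34.8
```

Call:
servo_tool([
  [0,0,-0.2,0,0,0,1],
  [0,0,-0.4,0,0,0,1],
  [0,0,-0.6,0,0,0,1],
  [0,0,-0.68,0,0,0,1],
  [0,0,-0.72,0,0,0,1],
  [0,0,-0.75,0,0,0,1],
  [0,0,-0.75,0,0,0,1],
])

```text
time: 14.4
tool_pos: [0.4973, 0.3508, 0.0078]
tcp_rot: [0.118, 3.138, 0.001]
wrist_force: [-0.3, -0.2, -0.3]
width: 0.316
grip_force: 34.8
```

Call:
servo_tool([
  [0,0,0,0,0,0,0.5],
  [0,0,0,0,0,0,0.5],
  [0,0,0,0,0,0,0.5],
  [0,0,0.1,0,0,0,0.5],
  [0,0,0.3,0,0,0,0.5],
  [0,0,0.6,0,0,0,0.2],
  [0,0,0.8,0,0,0,0.2],
])

```text
time: 15.1
tool_pos: [0.4977, 0.3516, 0.1313]
tcp_rot: [0.117, 3.136, 0.003]
wrist_force: [1.7, 0.1, 0.7]
width: 0.792
grip_force: 0.0
```

Call:
servo_tool([
  [-0.15,-0.83,0,0,0,0,0.2],
  [-0.15,-0.83,0,0,0,0,0.2],
  [-0.15,-0.83,0,0,0,0,0.2],
  [-0.15,-0.83,0,0,0,0,0.2],
  [-0.15,-0.83,0,0,0,0,0.2],
])

```text
time: 15.6
tool_pos: [0.4747, 0.2262, 0.1284]
tcp_rot: [0.12, 3.137, 0.002]
wrist_force: [0.4, 0.2, 0.3]
width: 0.798
grip_force: 0.0
```

```bash
python3 - <<'E'
from h import *
p,c=shot("wrist","w5"); s=bot.read_state(); print(s["tool_pos"],s["tcp_rot"],s["width"],s["time"])
for k in("objective_red_mid","objective_green_mid"):
  for r in bot.mark_of(k,"wrist")[:2]:
    v,u=np.array(r["at"])*[400,640]; print(k,r["score"],u,v,ray(c,u,v,.025))
E
```

```text
[0.47487495 0.22680922 0.12825052] [1.18355957e-01 3.13751294e+00 2.03236188e-03] 0.8037737855245923 15.65
objective_red_mid 0.59 318.976 205.92000000000002 [0.47648276 0.22860687 0.025     ]
objective_red_mid 0.16 446.91200000000003 237.6 [0.51461411 0.34073235 0.025     ]
```

View pics/w5.png

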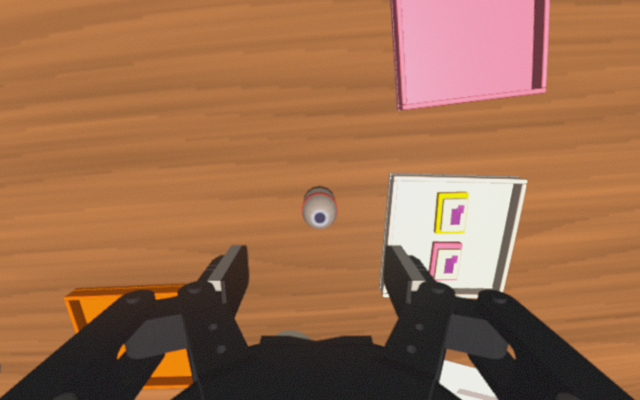

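The white tray holds both blocks, yellow at (451,213) and pink at (446,261). The red objective is at (319,206), directly under the tool. Picking it up.

Call:
servo_tool([
  [0.01,0.01,-0.1,0,0,0,0.35],
  [0.01,0.01,-0.3,0,0,0,0.35],
  [0.01,0.01,-0.55,0,0,0,0.35],
  [0.01,0.01,-0.75,0,0,0,0.35],
  [0.01,0.01,-0.81,0,0,0,0.35],
  [0.01,0.01,-0.81,0,0,0,0.35],
  [0.01,0.01,-0.81,0,0,0,0.35],
], newtons=45)

```text
time: 16.45
tool_pos: [0.4765, 0.2284, 0.0061]
tcp_rot: [0.117, 3.138, 0.001]
wrist_force: [-0.4, 0.6, 1.0]
width: 0.649
grip_force: 0.0
```

Call:
servo_tool([
  [0,0,0,0,0,0,1],
  [0,0,0,0,0,0,1],
  [0,0,0,0,0,0,1],
  [0,0,0,0,0,0,1],
  [0,0,0,0,0,0,1],
  [0,0,0,0,0,0,1],
  [0,0,0,0,0,0,1],
  [0,0,0,0,0,0,1],
])

```text
time: 17.25
tool_pos: [0.4774, 0.2285, 0.0075]
tcp_rot: [0.118, 3.136, 0.003]
wrist_force: [-0.0, -0.1, 6.6]
width: 0.335
grip_force: 45.0
```

Call:
servo_tool([
  [0,0,0.1,0,0,0,1],
  [0,0,0.3,0,0,0,1],
  [0,0,0.6,0,0,0,1],
  [0,0,0.8,0,0,0,1],
])

```text
time: 17.65
tool_pos: [0.4762, 0.2279, 0.1288]
tcp_rot: [0.118, 3.137, 0.002]
wrist_force: [1.0, -0.1, -0.7]
width: 0.334
grip_force: 44.7
```

Call:
servo_tool([
  [0.02,-0.15,0,0,0,0,1],
  [0.05,-0.4,0,0,0,0,1],
  [0.08,-0.7,0,0,0,0,1],
  [0.114,-0.997,0,0,0,0,1],
])

```text
time: 18.05
tool_pos: [0.4923, 0.0769, 0.1265]
tcp_rot: [0.115, 3.139, -0.0]
wrist_force: [1.0, -0.7, -1.8]
width: 0.337
grip_force: 44.7
```

Call:
servo_tool([
  [0.03,-0.3,0,0,0,0,1],
  [0.06,-0.6,0,0,0,0,1],
  [0.09,-0.85,0,0,0,0,1],
  [0.114,-0.997,0,0,0,0,1],
])

```text
time: 18.45
tool_pos: [0.5094, -0.0742, 0.1264]
tcp_rot: [0.121, 3.139, -0.001]
wrist_force: [-0.1, 0.5, -1.3]
width: 0.338
grip_force: 44.8
```

Call:
servo_tool([
  [0.03,-0.3,0,0,0,0,1],
  [0.06,-0.6,0,0,0,0,1],
  [0.09,-0.85,0,0,0,0,1],
  [0.114,-0.997,0,0,0,0,1],
])

```text
time: 18.85
tool_pos: [0.5266, -0.2238, 0.1264]
tcp_rot: [0.121, 3.139, -0.001]
wrist_force: [0.2, 1.1, -1.0]
width: 0.337
grip_force: 44.9
```

Call:
servo_tool([
  [0.03,-0.3,0,0,0,0,1],
  [0.06,-0.6,0,0,0,0,1],
  [0.09,-0.85,0,0,0,0,1],
  [0.114,-0.98,0,0,0,0,1],
  [0.114,-0.997,0,0,0,0,1],
  [0.114,-0.997,0,0,0,0,1],
  [0.114,-0.997,0,0,0,0,1],
])

```text
time: 19.55
tool_pos: [0.5435, -0.3691, 0.1255]
tcp_rot: [-0.117, -3.139, -0.002]
wrist_force: [-0.5, 0.5, -1.0]
width: 0.335
grip_force: 45.0
```

```bash
python3 - <<'E'
from h import *
p,c=shot("wrist","w6"); s=bot.read_state(); print(s["tool_pos"],s["tcp_rot"],s["q"],s["width"],s["time"])
for r in bot.trace("tray_blue","wrist")[:2]:
    q=max(cv2.findContours(r["mask"].astype(np.uint8),0,2)[0],key=cv2.contourArea)[:,0]
    print(r["score"],cv2.minAreaRect(np.array([ray(c,u,v,.014)[:2]*1000 for u,v in q],np.float32)))
for k in("oil_bottle_mid","objective_green_mid"):
  for r in bot.mark_of(k,"wrist")[:3]:
    v,u=np.array(r["at"])*[400,640]; print(k,r["score"],u,v,ray(c,u,v,.025))
E
```

```text
[ 0.54367298 -0.36895455  0.12552403] [-1.16246769e-01 -3.13875694e+00 -1.37143111e-03] [-6.34326318e-01  3.11766194e-01  1.74540721e+00  3.81736033e-04
  1.08547557e+00 -2.13126289e+00] 0.3375401019687468 19.6
0.82 ((518.1597290039062, -372.737548828125), (121.0444107055664, 121.6324462890625), 3.4621734619140625)
oil_bottle_mid 0.75 508.416 100.27999999999999 [ 0.46873483 -0.21120184  0.025     ]
oil_bottle_mid 0.59 437.12 27.400000000000002 [ 0.41331307 -0.2694588   0.025     ]
objective_green_mid 0.79 633.216 55.60000000000001 [ 0.43968606 -0.11069251  0.025     ]
```

View pics/w6.png

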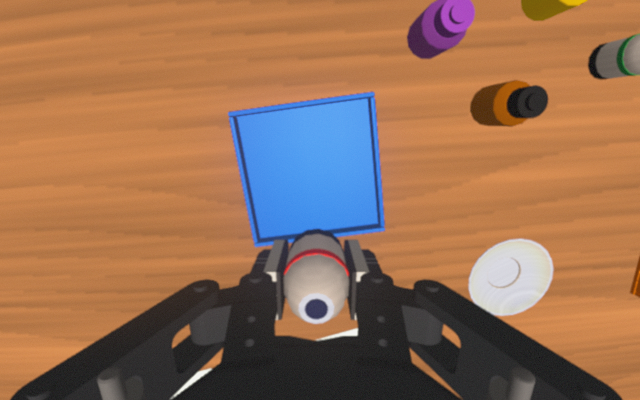

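The red objective is held upright at (316,280). The blue tray, centred at (308,170), measures (0.518, -0.373), so the TCP is +25 mm along x, as planned. Lowering it in and releasing.

Call:
servo_tool([
  [0,0,-0.2,0,0,0,1],
  [0,0,-0.4,0,0,0,1],
  [0,0,-0.6,0,0,0,1],
  [0,0,-0.68,0,0,0,1],
  [0,0,-0.72,0,0,0,1],
  [0,0,-0.75,0,0,0,1],
  [0,0,-0.76,0,0,0,1],
  [0,0,-0.76,0,0,0,1],
])

```text
time: 20.55
tool_pos: [0.5449, -0.3711, 0.0128]
tcp_rot: [0.118, 3.138, -0.002]
wrist_force: [0.3, -0.1, -1.6]
width: 0.335
grip_force: 45.0
```

Call:
servo_tool([
  [0,0,0,0,0,0,0.45],
  [0,0,0,0,0,0,0.45],
  [0,0,0,0,0,0,0.45],
  [0,0,0,0,0,0,0.45],
  [0,0,0.1,0,0,0,0.45],
  [0,0,0.3,0,0,0,0.45],
  [0,0,0.6,0,0,0,0.35],
  [0,0,0.8,0,0,0,0.35],
])

```text
time: 21.35
tool_pos: [0.5451, -0.3712, 0.1357]
tcp_rot: [0.118, 3.136, -0.003]
wrist_force: [0.4, 0.0, -0.4]
width: 0.649
grip_force: 0.0
```

Call:
servo_tool([
  [-0.35,0.865,0,0,0,0,0.35],
  [-0.35,0.865,0,0,0,0,0.35],
  [-0.35,0.865,0,0,0,0,0.35],
  [-0.35,0.865,0,0,0,0,0.35],
])

```text
time: 21.75
tool_pos: [0.4888, -0.2364, 0.1318]
tcp_rot: [-0.113, -3.137, -0.004]
wrist_force: [-0.8, -0.4, 0.3]
width: 0.649
grip_force: 0.0
```

Call:
servo_tool([
  [-0.35,0.865,0,0,0,0,0.35],
  [-0.35,0.865,0,0,0,0,0.35],
  [-0.35,0.865,0,0,0,0,0.35],
  [-0.35,0.865,0,0,0,0,0.35],
  [-0.35,0.865,0,0,0,0,0.35],
  [-0.35,0.865,0,0,0,0,0.35],
])

```text
time: 22.35
tool_pos: [0.4404, -0.1121, 0.1326]
tcp_rot: [0.118, 3.137, -0.002]
wrist_force: [-0.1, 0.2, 0.3]
width: 0.65
grip_force: 0.0
```

```bash
python3 - <<'E'
from h import *
p,c=shot("wrist","w7"); s=bot.read_state(); print(s["tool_pos"],s["tcp_rot"],s["width"],s["time"])
for k,z in(("oil_bottle_mid",.03),("objective_green_mid",.025)):
  for r in bot.mark_of(k,"wrist")[:3]:
    v,u=np.array(r["at"])*[400,640]; print(k,r["score"],u,v,ray(c,u,v,z))
E
```

```text
[ 0.44029819 -0.11224973  0.13241259] [ 1.19023383e-01  3.13756192e+00 -1.35736510e-03] 0.647720964297631 22.4
oil_bottle_mid 0.83 235.51999999999998 150.32000000000002 [ 0.38978565 -0.17461501  0.03      ]
oil_bottle_mid 0.8 131.072 186.88 [ 0.41326658 -0.26904508  0.03      ]
oil_bottle_mid 0.59 203.584 244.0 [ 0.46982025 -0.21551548  0.03      ]
objective_green_mid 0.94 316.608 200.48 [ 0.43840826 -0.11165374  0.025     ]
objective_green_mid 0.42 82.432 285.40000000000003 [ 0.50703823 -0.34607828  0.025     ]
```

View pics/w7.png

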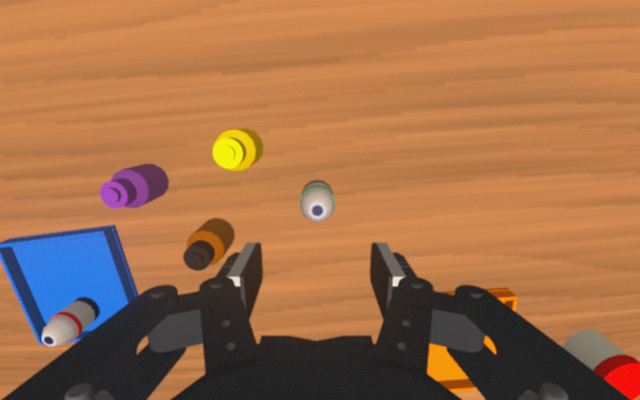

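The green objective is at (317,200), centred between the pads. Red stands in the blue tray at (75,320), and the amber bottle is at (208,245).

Call:
servo_tool([
  [-0.01,0,-0.3,0,0,0,0.35],
  [-0.01,0,-0.6,0,0,0,0.35],
  [-0.01,0,-0.75,0,0,0,0.35],
  [-0.01,0,-0.82,0,0,0,0.35],
  [-0.01,0,-0.84,0,0,0,0.35],
  [-0.01,0,-0.84,0,0,0,0.35],
])

```text
time: 23.1
tool_pos: [0.4384, -0.1116, 0.006]
tcp_rot: [0.119, 3.139, -0.0]
wrist_force: [-0.4, -0.3, 0.6]
width: 0.648
grip_force: 0.0
```

Call:
servo_tool([
  [0,0,0,0,0,0,1],
  [0,0,0,0,0,0,1],
  [0,0,0,0,0,0,1],
  [0,0,0,0,0,0,1],
  [0,0,0,0,0,0,1],
  [0,0,0,0,0,0,1],
  [0,0,0,0,0,0,1],
  [0,0,0,0,0,0,1],
])

```text
time: 23.9
tool_pos: [0.4392, -0.1115, 0.0073]
tcp_rot: [0.117, 3.136, -0.002]
wrist_force: [-0.5, 0.1, 6.7]
width: 0.332
grip_force: 44.7
```

Call:
servo_tool([
  [0,0,0.1,0,0,0,1],
  [0,0,0.3,0,0,0,1],
  [0,0,0.6,0,0,0,1],
  [0,0,0.8,0,0,0,1],
])

```text
time: 24.3
tool_pos: [0.4382, -0.1111, 0.1282]
tcp_rot: [0.117, 3.137, -0.001]
wrist_force: [0.6, -0.5, -2.0]
width: 0.332
grip_force: 44.9
```

Call:
servo_tool([
  [0.04,-0.2,0,0,0,0,1],
  [0.09,-0.45,0,0,0,0,1],
  [0.14,-0.7,0,0,0,0,1],
  [0.177,-0.875,0,0,0,0,1],
])

```text
time: 24.7
tool_pos: [0.4644, -0.2442, 0.1261]
tcp_rot: [0.118, 3.138, -0.002]
wrist_force: [-0.2, 0.7, -1.4]
width: 0.334
grip_force: 44.9
```

Call:
servo_tool([
  [0.05,-0.25,0,0,0,0,1],
  [0.1,-0.5,0,0,0,0,1],
  [0.14,-0.7,0,0,0,0,1],
  [0.177,-0.875,0,0,0,0,1],
  [0.177,-0.875,0,0,0,0,1],
  [0.177,-0.875,0,0,0,0,1],
  [0.177,-0.875,0,0,0,0,1],
])

```text
time: 25.4
tool_pos: [0.49, -0.3723, 0.1251]
tcp_rot: [-0.117, -3.138, -0.002]
wrist_force: [0.3, 0.7, -2.0]
width: 0.331
grip_force: 45.0
```

Call:
servo_tool([
  [0,0,-0.2,0,0,0,1],
  [0,0,-0.4,0,0,0,1],
  [0,0,-0.6,0,0,0,1],
  [0,0,-0.68,0,0,0,1],
  [0,0,-0.72,0,0,0,1],
  [0,0,-0.75,0,0,0,1],
  [0,0,-0.76,0,0,0,1],
  [0,0,-0.76,0,0,0,1],
])

```text
time: 26.2
tool_pos: [0.4915, -0.374, 0.0127]
tcp_rot: [0.117, 3.138, -0.002]
wrist_force: [0.3, 1.2, -1.4]
width: 0.332
grip_force: 45.0
```

Call:
servo_tool([
  [0,0,0,0,0,0,0.45],
  [0,0,0,0,0,0,0.45],
  [0,0,0,0,0,0,0.45],
  [0,0,0,0,0,0,0.45],
  [0,0,0.1,0,0,0,0.45],
  [0,0,0.3,0,0,0,0.45],
  [0,0,0.6,0,0,0,0.25],
  [0,0,0.8,0,0,0,0.25],
])

```text
time: 27.0
tool_pos: [0.4916, -0.3743, 0.1356]
tcp_rot: [0.118, 3.136, -0.004]
wrist_force: [1.0, 0.2, 0.3]
width: 0.752
grip_force: 0.0
```

Call:
servo_tool([
  [-0.07,0.54,0,0,0,0,0.25],
  [-0.07,0.54,0,0,0,0,0.25],
  [-0.14,0.9,0,0,0,0,0.25],
  [-0.14,0.98,0,0,0,0,0.25],
])

```text
time: 27.4
tool_pos: [0.4681, -0.223, 0.1321]
tcp_rot: [-0.116, -3.139, -0.002]
wrist_force: [0.1, -0.8, -0.1]
width: 0.748
grip_force: 0.0
```

Call:
servo_tool([
  [0,0.09,0,0,0,0,0.25],
  [0,0.09,0,0,0,0,0.25],
  [0,0.09,0,0,0,0,0.25],
])

```text
time: 27.7
tool_pos: [0.4704, -0.2138, 0.1322]
tcp_rot: [0.117, 3.138, -0.002]
wrist_force: [0.1, -0.6, -0.1]
width: 0.75
grip_force: 0.0
```

```bash
python3 - <<'E'
from h import *
p,c=shot("wrist","w8"); s=bot.read_state(); print(s["tool_pos"],s["tcp_rot"],s["width"],s["time"])
for k,z in(("oil_bottle_mid",.03),("objective_green_mid",.029),("objective_red_mid",.029)):
  for r in bot.mark_of(k,"wrist")[:3]:
    v,u=np.array(r["at"])*[400,640]; print(k,r["score"],u,v,ray(c,u,v,z))
E
```

```text
[ 0.470368   -0.21411037  0.13205117] [ 1.18062719e-01  3.13837194e+00 -1.56129631e-03] 0.7523223122216939 27.75
oil_bottle_mid 0.91 316.288 204.48 [ 0.47039375 -0.21382715  0.03      ]
oil_bottle_mid 0.78 361.216 99.4 [ 0.38782343 -0.1725485   0.03      ]
oil_bottle_mid 0.56 244.28799999999998 142.0 [ 0.41364224 -0.2682063   0.03      ]
objective_green_mid 0.92 140.288 241.0 [ 0.49321165 -0.37487233  0.029     ]
objective_red_mid 0.93 155.968 292.8 [ 0.54666109 -0.37253597  0.029     ]
```

View pics/w8.png

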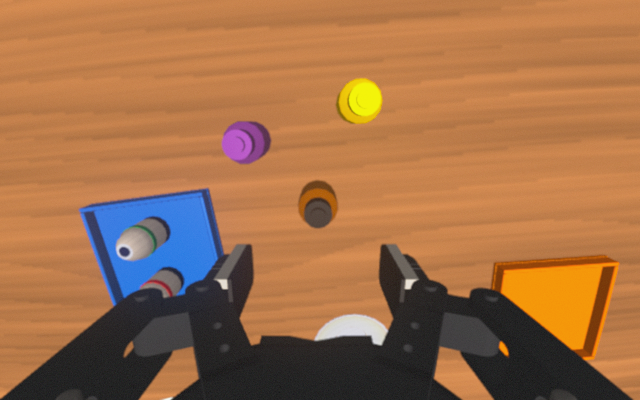

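Both objectives stand in the blue tray, green at (142,240) and red at (160,285). The amber bottle at (318,204) is right under the tool, clear of the purple and yellow look-alikes.

Call:
servo_tool([
  [0,0,-0.3,0,0,0,0.25],
  [0,0,-0.6,0,0,0,0.25],
  [0,0,-0.75,0,0,0,0.25],
  [0,0,-0.81,0,0,0,0.25],
  [0,0,-0.83,0,0,0,0.25],
  [0,0,-0.83,0,0,0,0.25],
], newtons=30)

```text
time: 28.5
tool_pos: [0.4705, -0.2137, 0.0077]
tcp_rot: [0.118, 3.138, -0.001]
wrist_force: [-0.1, 1.1, -0.1]
width: 0.748
grip_force: 0.0
```

Call:
servo_tool([
  [0,0,0,0,0,0,1],
  [0,0,0,0,0,0,1],
  [0,0,0,0,0,0,1],
  [0,0,0,0,0,0,1],
  [0,0,0,0,0,0,1],
  [0,0,0,0,0,0,1],
  [0,0,0,0,0,0,1],
  [0,0,0,0,0,0,1],
])

```text
time: 29.3
tool_pos: [0.4711, -0.2137, 0.0088]
tcp_rot: [0.117, 3.136, -0.002]
wrist_force: [-0.8, -0.6, 6.8]
width: 0.387
grip_force: 30.1
```

Call:
servo_tool([
  [0,0,0.1,0,0,0,1],
  [0,0,0.3,0,0,0,1],
  [0,0,0.6,0,0,0,1],
  [0,0,0.8,0,0,0,1],
])

```text
time: 29.7
tool_pos: [0.4704, -0.2133, 0.1299]
tcp_rot: [0.117, 3.137, -0.002]
wrist_force: [0.6, -0.9, 0.3]
width: 0.388
grip_force: 30.0
```

Call:
servo_tool([
  [0.11,0.18,0,0,0,0,1],
  [0.24,0.4,0,0,0,0,1],
  [0.38,0.62,0,0,0,0,1],
  [0.476,0.783,0,0,0,0,1],
])

```text
time: 30.1
tool_pos: [0.542, -0.0938, 0.1276]
tcp_rot: [0.117, 3.138, 0.0]
wrist_force: [0.1, -0.8, -0.2]
width: 0.388
grip_force: 30.0
```

Call:
servo_tool([
  [0.14,0.22,0,0,0,0,1],
  [0.27,0.45,0,0,0,0,1],
  [0.38,0.62,0,0,0,0,1],
  [0.476,0.783,0,0,0,0,1],
  [0.476,0.783,0,0,0,0,1],
  [0.476,0.783,0,0,0,0,1],
  [0.476,0.783,0,0,0,0,1],
])

```text
time: 30.8
tool_pos: [0.6117, 0.0213, 0.1268]
tcp_rot: [-0.118, -3.139, 0.001]
wrist_force: [-0.5, 0.3, -1.0]
width: 0.381
grip_force: 30.0
```

```bash
python3 - <<'E'
from h import *
p,c=shot("wrist","w9"); s=bot.read_state(); print(s["tool_pos"],s["width"],s["grip_force"])
for r in bot.trace("tray_orange","wrist")[:2]:
    q=max(cv2.findContours(r["mask"].astype(np.uint8),0,2)[0],key=cv2.contourArea)[:,0]
    print(r["score"],cv2.minAreaRect(np.array([ray(c,u,v,.014)[:2]*1000 for u,v in q],np.float32)))
E
```

```text
[0.61170011 0.02108687 0.12687382] 0.38431860270786494 30.047428270045202
0.91 ((614.1685180664062, 22.337295532226562), (120.64971923828125, 119.20645141601562), 89.31006622314453)
```

View pics/w9.png

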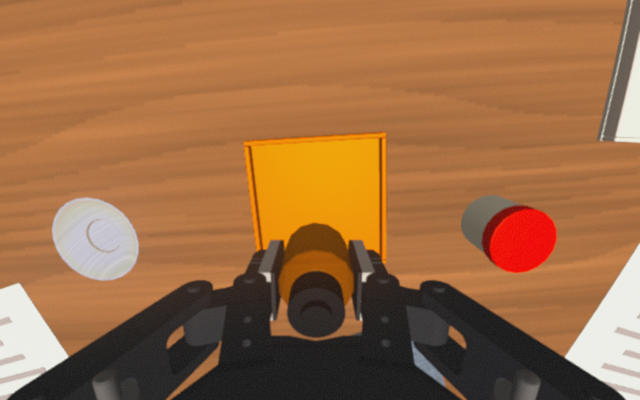

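The bottle is upright at (316,280) over the orange tray, whose measured centre is (0.614, 0.022). The dish at (95,238) and the jar at (515,240) are clear. Lowering and releasing.

Call:
servo_tool([
  [0,0,-0.2,0,0,0,1],
  [0,0,-0.4,0,0,0,1],
  [0,0,-0.6,0,0,0,1],
  [0,0,-0.68,0,0,0,1],
  [0,0,-0.72,0,0,0,1],
  [0,0,-0.75,0,0,0,1],
  [0,0,-0.76,0,0,0,1],
  [0,0,-0.76,0,0,0,1],
])

```text
time: 31.7
tool_pos: [0.6134, 0.0219, 0.0142]
tcp_rot: [0.118, 3.137, 0.0]
wrist_force: [-0.0, -0.2, 0.3]
width: 0.385
grip_force: 30.1
```

Call:
servo_tool([
  [0,0,0,0,0,0,0.4],
  [0,0,0,0,0,0,0.4],
  [0,0,0,0,0,0,0.4],
  [0,0,0,0,0,0,0.4],
  [0,0,0.1,0,0,0,0.4],
  [0,0,0.3,0,0,0,0.4],
  [0,0,0.6,0,0,0,0.3],
  [-0.2,0,1,0,0,0,0.3],
  [-0.4,0,1,0,0,0,0.3],
  [-0.8,0,1,0,0,0,0.3],
  [-0.8,0,1,0,0,0,0.3],
  [-0.8,0,1,0,0,0,0.3],
])

```text
time: 32.9
tool_pos: [0.4909, 0.022, 0.1638]
tcp_rot: [0.117, 3.138, -0.0]
wrist_force: [-0.1, -0.2, -0.9]
width: 0.698
grip_force: 0.0
```

```bash
python3 - <<'E'
from h import *
a,_=shot("side"); b,_=shot("scene"); w,_=shot("wrist")
o=np.vstack([np.hstack([cv2.resize(a[130:370,200:440],(400,300)),cv2.resize(b[150:290,140:480],(400,300))]),np.hstack([cv2.resize(w,(400,300)),np.zeros((300,400,3),np.uint8)])])
cv2.imwrite("pics/end.png",o[:,:,::-1]); s=bot.read_state(); print(s["tool_pos"],s["time"])
for n in("scene","side"):
    bot.read_camera(n); c=cam(n)
    for k,z in dict(block_yellow_mid=.01,block_pink_mid=.01,objective_red_mid=.029,objective_green_mid=.029,oil_bottle_mid=.034,specimen_jar=0,dish=0).items():
        for r in bot.mark_of(k,n)[:1]:
            v,u=np.array(r["at"])*[400,640]; print(n,k,round(r["score"],2),ray(c,u,v,z)[:2].round(3))
E
```

```text
[0.4942097  0.02191987 0.16400215] 33.05
scene block_yellow_mid 0.62 [0.498 0.347]
scene block_pink_mid 0.61 [0.544 0.352]
scene objective_red_mid 0.56 [ 0.554 -0.371]
scene objective_green_mid 0.63 [ 0.497 -0.373]
scene oil_bottle_mid 0.82 [ 0.418 -0.267]
scene specimen_jar 0.88 [0.634 0.188]
scene dish 0.74 [ 0.635 -0.192]
side block_yellow_mid 0.47 [0.496 0.35 ]
side block_pink_mid 0.74 [ 0.549 -0.355]
side objective_red_mid 0.86 [ 0.542 -0.366]
side objective_green_mid 0.77 [ 0.497 -0.369]
side oil_bottle_mid 0.88 [ 0.389 -0.174]
side specimen_jar 0.74 [0.658 0.202]
side dish 0.76 [ 0.631 -0.18 ]
```

View pics/end.png

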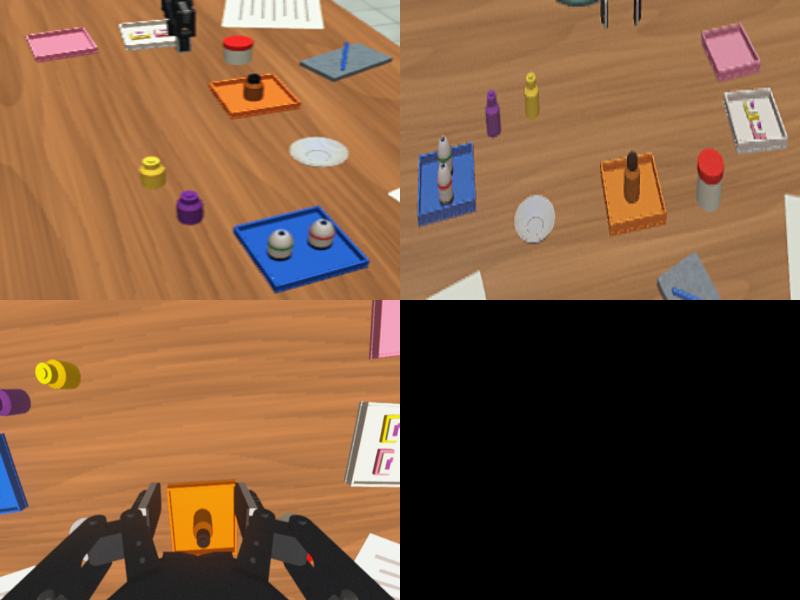

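The final views show both blocks flat in the white tray, both objectives upright in the blue tray and the bottle upright in the orange tray. The jar, dish and look-alikes are where they were. Handing in.

```bash
python3 -c "
from workcell import bot
print(bot.finish_job())"
```

```text
the job is handed in; nothing more can be done
None
```

I sorted all five things into their trays (blocks in white, objectives in blue, oil bottle in orange) and handed the job in at about 33 s; the last pictures show each in its tray, and the jar and dish undisturbed, but the hand-in returned no verdict.

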